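# Draw the fuse carrier from the bench isolator

## Task

Free the fuse carrier of the grey isolator box on the bench: twist the box's spring-return knob clockwise to its stop, then let go so that it springs back by itself. Then pinch the two side catches of the carrier together between the fingers, lift the carrier straight out of the box, upright and well clear of it (about 6 cm of air under it), and finish still holding it there by its squeezed catches. Leave the tape measure, the brass nut and the orange screwdriver where they lie.

Things in the scene. Friction and masses are not known exactly. Their poses are not given: they have to be found in the camera images.
- isolator: grey painted isolator box fixed on the bench, 105 mm (its x) by 220 mm (its y) by 50 mm high; origin at the centre of its underside. On its flat top (50 mm up) stand the knob at its own (0, -65) mm and the fuse carrier at (0, +50) mm; between them lies a flat steel lock bolt. Its own y axis runs from the knob to the carrier.
- knob_grip (a point): point on the knob's upright axis at the height to grip it, 89.5 mm above the bench. The black knob is a bar grip 40 mm long, 12 mm thick and 30 mm tall (top 98.5 mm above the bench) standing on a disc 44 mm across whose top is 68.5 mm above the bench. The bar's length is the point's x axis, its thickness the point's y axis; the point turns with the knob. At rest the bar lies along the box's x axis.
- knob (a joint): knob angle in rad: 0 at rest, grows clockwise seen from above, hard stop at 1.2; a spring (0.02 Nm at rest, 0.08 Nm at the stop) brings it back to 0 when let go. Turning it to the stop draws the lock bolt back off the carrier.
- bolt (a joint): lock bolt, m: 0 with its tip 9 mm over the carrier's flange (carrier locked down), about 0.017 drawn back by the knob; from 0.010 up the carrier is free of it. It stays where it was drawn when the knob springs back.
- carrier: black fuse carrier plugged in the box: 45 by 44 mm above the box, with a 68 mm flange along its y at box-top height, 100 mm high, 0.21 to 0.36 kg; origin at the centre of its underside, 8 mm above the bench when seated, its top then 108 mm. Seated, its axes are parallel to the box's. The foot goes 42 mm deep into the box, with 2.5 mm of play each way along x.
- catch_near (a joint): travel of the grey ribbed catch on the carrier's -x face, m: 0 out, 0.008 fully in; spring 1.8 N out, 4.2 N in. Its pad is 28 mm wide (y) and spans 52 to 88 mm above the carrier's origin (60 to 96 mm above the bench when seated). Over both catches: 64 mm free, 48 mm pressed. Teeth lock under the box's lips until both are well in (over 5 mm, best fully).
- catch_far (a joint): travel of the like catch on the carrier's +x face, m: 0 out, 0.008 fully in; same spring and size
- tape_measure: yellow tape measure, 65x73x40 mm, bystander behind the box; origin at the centre of its underside
- valve_nut: brass hexagon nut, 32x28x14 mm, bystander in front of the box; origin at the centre of its underside
- orange_driver: screwdriver with orange handle, 195x30x29 mm, bystander lying behind the box; origin at the centre of its underside

How it is judged:
By the outcome, as a careful person would: the job done as asked, in the order asked, and still so for the second after the job is handed in, while the arm keeps its last pose, push and grip.
It also fails if it takes over 54 s, if anything falls off the work surface, if the arm or the gripper's body presses on something with over 40 N, if the wrist force passes 120 N, or if a joint passes its speed limit or range.

## Robot

A 6-joint arm with a two-finger parallel gripper is mounted at the origin on a cart in front of the work surface, level with it; the furniture and walls round the work are solid. World frame = base frame: x ahead of the robot, y to its left, z up, the work surface at z = 0. Lengths are in m, angles in rad, forces in N, time in s.
With the tool pointing down it reaches from about 0.375 to 0.975 m from the base axis. Payload 3.8 kg.
Tool frame: the origin (TCP) lies on the centre line of the jaws, within the pads' length; the fingertips stand 14 mm ahead of it and the grasp point (between the pads) lies 5 mm behind it; z points along the fingers, y is the line along which they close (so a half turn about z gives the same grasp; the last joint's range is limited). The gripper opens to 85 mm and grips with 20 to 120 N. Pads are 22 mm wide; open, the fingers measure 114 mm over their backs; the gripper's body (76 mm by 85 mm) begins 54 mm behind the grasp point. The pads swing forward as they close: fully open they stand 13 mm farther back than shut.
Start: joints at [-1.329, 0.264, 1.604, -0, 1.274, -0.037], TCP at [0.186, -0.649, 0.245] pointing down, gripper open.
Joint ranges: [-2.63, 2.63], [-0.94, 2.18], [0.31, 2.57], [-1.31, 4.45], [0, 2.66], [-2.55, 2.55]. Speed limits (rad/s): [2.57, 2.57, 3.14, 3.14, 3.14, 3.14].

## Interface

Orientations are given as a rotation vector (axis times angle).
In Python, from workcell import bot, eyes, spot_in gives the robot as it stands.
- The arm moves only by the tool carry_out, never from a script. Its argument "series" is text: rows parted by semicolons, each of 4 numbers parted by spaces: the shift along the world's x, y, z in m, then the turn about the world's z in degrees. In form: tx ty tz roll; .... A call has 1 to 20 rows; each row shifts and turns the commanded pose from where the row before left it; what a row does not reach is not made up. A row lasts 1/8 s, in which the tool goes at most 62.5 mm and 10.7 degrees, less where a joint would pass 70% of its speed; a pose out of reach is approached as far as the arm can. A call is refused whole if a number of a shift passes 0.0625 or a number of a turn 10.7, either way. A call with a gripper value outside its range is refused whole. "jaw" is the gripper command: -1 is shut, 1 is fully open, values between are in proportion, set as the call begins (left out, the last holds). The fingers move at their own pace and stop on an object; "grip_force" is the grip in N (left out, the last holds). Time passes only in rows, so rows that do not move let the fingers close. It gives the time, the measured TCP pose, the force, the opening and the grip force at its end, in the units of the state.
- bot.read_state(): the state, without advancing time (a new reading comes with each control period).
- eyes.read_camera(name): name is "scene" or "top" or "wrist"; returns (picture, depth): 420x560x3 uint8, blue, green, red; 420x560 float32, m along the optical axis (not along the pixel's ray), 0 where there is no reading.
- eyes.get_calibration(name): a dict with "K" (3x3 intrinsics, pixels), "distortion" ([k1, k2, p1, p2, k3] as OpenCV has them; the pictures are not rectified), "position" and "rotation" of the camera in the world; the wrist camera has in their place "T_tool_cam" (4x4, takes a point from camera to tool coordinates, whose origin is the TCP and whose axes are the flange's). Camera axes: x right, y down, z forward; pixel columns grow to the right and rows downward; lengths in m; the calibration is good to about 2 mm. A picture is of the moment at which its call begins: read the wrist's pose just before it. get_calibration takes no time and is no camera call.
- bot.finish_job(): hands the job in; it is judged then, once.
Trained networks look in the newest picture that a camera, given by its name, has taken for a name from the list of things; names that differ only in an ending like _2 or _b are one class to them, and where a whole thing is asked for, a point or a joint stands for the part that bears it (a point fixed in the world has none). Each returns a list of dicts, best first, with "score" (0 to 1); they miss things now and then, are a little off and sometimes report something else, mostly with a low value. They report only what shows in the picture. A call takes as long as a camera call.
- spot_in(camera, target): "rect" ([centre column, centre row, width, height] in pixels, round what is visible of it).
The state is a dict: "time": time; "q": joint angles; "joint_vel": joint speeds; "joint_torque": joint torques, N m; "tool_pos": TCP position; "tcp_rot": TCP orientation; "wrist_force": force on the tool from outside, world axes, zero at the start; "torque": the same for the moment, N m; "width": opening from 0.0 (shut) to 1.0 (fully open); "grip_force": force on a finger pad.
Only numpy, scipy, OpenCV 4.12 (cv2) and the standard library are available. Lean on these libraries where they do the work, as an engineer would, in place of code of your own. Each camera call takes 0.05 s, during which the arm holds its last target. There are 200 camera calls.

## Working session

There is one attempt and no reset: what is moved stays moved. The work goes in short steps, Python scripts to look and compute and a tool call to move; the robot and the scene stay as the last step left them, time stands still between calls to the robot, and variables do not carry over. Pictures are saved under pics/ and viewed, at most 10 in all, crops included, and the job is handed in when it is done.

Besides the shell and the picture viewer there is one more tool, called after "Request:" as name(argument=value, ...) on one line, values as JSON. carry_out: Moves the arm, as the interface text tells. Its arguments: {"type":"object","properties":{"series":{"type":"string"},"jaw":{"type":"number"},"grip_force":{"type":"number"}},"required":["series"]}

```bash
mkdir -p pics
cat > h.py <<'E'
import numpy as np, cv2
from workcell import bot, eyes, spot_in
from scipy.spatial.transform import Rotation as R
def campose(n,st=None):
    c=eyes.get_calibration(n);K=np.array(c["K"]);D=np.array(c["distortion"])
    if "T_tool_cam" in c:
        st=st or bot.read_state();T=np.eye(4);T[:3,:3]=R.from_rotvec(st["tcp_rot"]).as_matrix();T[:3,3]=st["tool_pos"]
        T=T@np.array(c["T_tool_cam"]);return K,D,T[:3,:3],T[:3,3]
    r=np.array(c["rotation"]); r=r if r.shape==(3,3) else R.from_rotvec(r).as_matrix()
    return K,D,r,np.array(c["position"])
def cloud(depth,P):
    K,D,r,t=P;h,w=depth.shape;u,v=np.meshgrid(np.arange(w),np.arange(h))
    n=cv2.undistortPoints(np.stack([u,v],-1).reshape(-1,1,2).astype(float),K,D).reshape(h,w,2)
    return np.dstack([n,np.ones((h,w))])*depth[...,None]@r.T+t
E
python3 - <<'E'
from h import *
for n in ("top","scene"):
    p,d=eyes.read_camera(n);cv2.imwrite(f"pics/{n}0.png",p);P=campose(n);X=cloud(d,P);np.save(f"{n}.npy",X)
    print(n,P[3].round(3))
    for t in ("isolator","knob_grip","carrier","catch_near","tape_measure","valve_nut","orange_driver"):
        for s in spot_in(n,t)[:1]:
            c,r,w,h=s["rect"];print(t,round(s["score"],2),np.round(s["rect"]),X[min(419,int(r)),min(559,int(c))].round(3))
E
```

```text
top [ 0.438 -0.093  0.94 ]
isolator 0.61 [282. 242. 113.  76.] [ 0.502 -0.092  0.067]
knob_grip 0.76 [311. 229.  20.  22.] [ 0.524 -0.152  0.097]
carrier 0.86 [259. 246.  37.  33.] [ 0.491 -0.046  0.111]
catch_near 0.56 [266. 260.  16.   7.] [ 0.462 -0.057  0.096]
tape_measure 0.66 [310. 122.  38.  36.] [ 0.775 -0.157  0.041]
orange_driver 0.84 [279. 192.  77.  36.] [ 0.618 -0.084  0.023]
scene [0.156 0.556 0.437]
isolator 0.97 [321. 258.  93. 119.] [ 0.476 -0.027  0.072]
knob_grip 0.95 [333. 214.  26.  25.] [ 0.522 -0.148  0.083]
carrier 0.63 [316. 245.  44.  53.] [ 0.483 -0.024  0.092]
catch_near 0.49 [336. 247.  13.  29.] [ 0.459 -0.041  0.087]
tape_measure 0.58 [220. 214.  33.  30.] [ 0.757 -0.131  0.034]
valve_nut 0.74 [378. 274.  24.  14.] [ 0.422 -0.118  0.016]
orange_driver 0.78 [266. 251.  41.  59.] [ 0.615 -0.081  0.019]
```

View pics/top0.png

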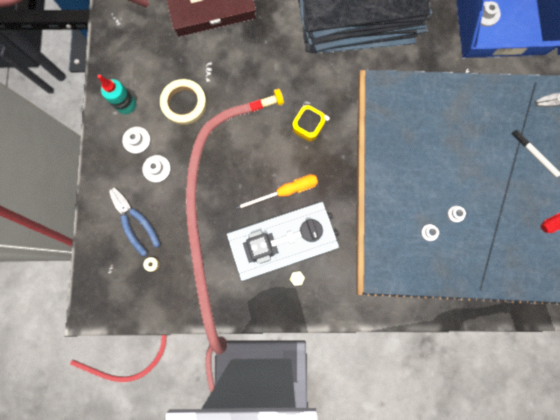

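View pics/scene0.png

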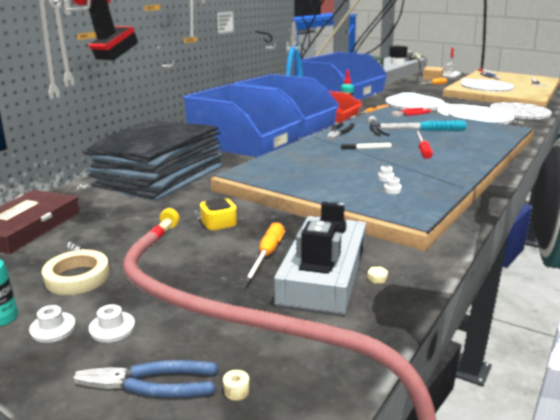

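The top view shows the box at about (282,242), with the knob at (311,229) and the carrier at (259,246). The tape, driver and nut are clear of it. The scene view agrees. Next I fit the box pose.

```bash
cat >> h.py <<'E'
def fitbox(X,c=(0.505,-0.1)):
    near=np.hypot(X[...,0]-c[0],X[...,1]-c[1])<0.14
    m=near&(abs(X[...,2]-0.051)<0.008)
    p=X[m][:,:2]; print("n",len(p),"z",np.median(X[m][:,2]).round(4))
    mr=cv2.minAreaRect((p*1000).astype(np.float32));print("rect",mr)
    for a,b in ((0.09,0.102),(0.103,0.116)):
        k=near&(X[...,2]>a)&(X[...,2]<b);q=X[k]
        if len(q)>5: print(a,len(q),np.round(cv2.minAreaRect((q[:,:2]*1000).astype(np.float32))[0],1),cv2.minAreaRect((q[:,:2]*1000).astype(np.float32))[1:],np.median(q[:,2]).round(4))
E
python3 - <<'E'
from h import *
fitbox(np.load("top.npy"))
s=bot.read_state();print(s["tool_pos"],R.from_rotvec(s["tcp_rot"]).as_matrix().round(2),s["time"],s["q"])
print(eyes.get_calibration("wrist")["T_tool_cam"])
E
```

```text
n 3679 z 0.0505
rect ((504.8279724121094, -92.1490707397461), (104.8963623046875, 220.0855712890625), 17.98175621032715)
0.09 250 [499.8 -95.5] ((65.3495864868164, 138.44512939453125), 11.450859069824219) 0.0973
0.103 486 [489.6 -44.6] ((44.78392791748047, 43.769588470458984), 17.7315616607666) 0.109
[ 0.18575524 -0.6489519   0.2453134 ] [[ 0.96  0.28  0.  ]
 [ 0.28 -0.96 -0.  ]
 [-0.    0.   -1.  ]] 0.8 [-1.32890148e+00  2.63871073e-01  1.60397382e+00 -1.43617768e-05
  1.27368285e+00 -3.69049632e-02]
[[ 2.97622682e-04 -9.46985855e-01 -3.21275118e-01  8.37208152e-02]
 [ 9.99999928e-01  3.58026516e-04 -1.28934312e-04 -1.99792015e-04]
 [ 2.37123981e-04 -3.21275056e-01  9.46985893e-01 -1.28342076e-01]
 [ 0.00000000e+00  0.00000000e+00  0.00000000e+00  1.00000000e+00]]
```

Request:
carry_out(series="0.028 0.041 0 0; 0.028 0.041 0 0; 0.028 0.041 0 0; 0.028 0.041 0 0; 0.028 0.041 0 0; 0.028 0.041 0 0; 0.028 0.041 0 0; 0.028 0.041 0 0; 0.028 0.041 0 0; 0.028 0.041 0 0; 0.028 0.041 0 0; 0.028 0.041 0 0; 0.003 0.003 0 1.7; 0 0 0 0", jaw=1)

```text
time: 2.55
tool_pos: [0.5247, -0.1539, 0.2452]
tcp_rot: [3.104, 0.485, -0.001]
wrist_force: [1.0, 0.2, -0.4]
width: 1.001
grip_force: 0.0
```

Run:
```python
from h import *
s=bot.read_state();p,d=eyes.read_camera("wrist");cv2.imwrite("pics/w1.png",p)
X=cloud(d,campose("wrist",s));fitbox(X)
print(s["tool_pos"],np.degrees(np.arctan2(*R.from_rotvec(s["tcp_rot"]).as_matrix()[[1,0],0])),s["time"],s["q"],s["width"])
k=(np.hypot(X[...,0]-.525,X[...,1]+.154)<.03)&(X[...,2]>.09)&(X[...,2]<.106)
print(k.sum(),cv2.minAreaRect((X[k][:,:2]*1000).astype(np.float32)),np.median(X[k][:,2]))
```

```text
n 17968 z 0.0496
rect ((507.30694580078125, -91.02021789550781), (105.28131103515625, 221.31668090820312), 17.998611450195312)
0.09 1900 [507.5 -92. ] ((64.68821716308594, 140.83279418945312), 17.61890411376953) 0.0965
0.103 3322 [492.  -44.3] ((45.84194564819336, 44.070552825927734), 18.32731056213379) 0.1082
[ 0.52470779 -0.15388337  0.24523327] 17.748463516313222 2.55 [-3.30467546e-01  2.17114291e-02  1.87898868e+00 -6.23584082e-04
  1.24113098e+00  9.30761506e-01] 1.0008318206279143
774 ((527.824462890625, -153.07186889648438), (39.58702850341797, 11.781417846679688), 18.091793060302734) 0.097927918242763
```

View pics/w1.png

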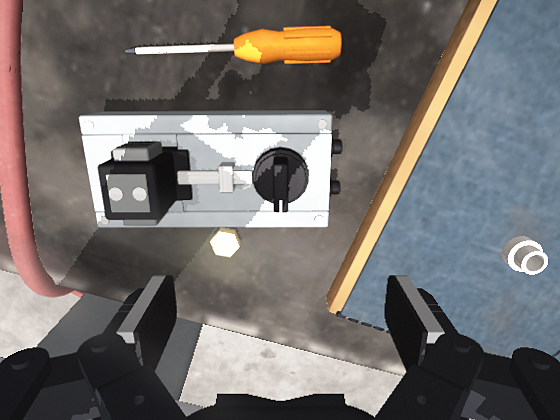

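The wrist view shows the knob at (281,180), the carrier at (130,185) and the bolt at (215,177). The box is 105x221 mm in the fit, and both cameras agree to 2.5 mm. Descending on the knob.

Request:
carry_out(series="0.0015 0.0005 -0.04 0.3; 0 0 -0.04 0; 0 0 -0.04 0; 0 0 -0.025 0; 0 0 -0.0135 0; 0 0 0 0", jaw=1)

```text
time: 3.35
tool_pos: [0.5253, -0.1541, 0.0861]
tcp_rot: [-3.103, -0.488, 0.003]
wrist_force: [0.0, -0.1, 0.5]
width: 1.0
grip_force: 0.0
```

Request:
carry_out(series="0 0 0 0; 0 0 0 0; 0 0 0 0; 0 0 0 0; 0 0 0 0; 0 0 0 0; 0 0 0 0; 0 0 0 0", jaw=-1, grip_force=40)

```text
time: 4.35
tool_pos: [0.5266, -0.1535, 0.0873]
tcp_rot: [3.103, 0.491, 0.001]
wrist_force: [-1.1, 0.8, 5.9]
width: 0.13
grip_force: 41.0
```

Request:
carry_out(series="0 0 0.001 -5; 0 0 0 -8; 0 0 0 -8; 0 0 0 -8; 0 0 0 -8; 0 0 0 -8; 0 0 0 -8; 0 0 0 -8; 0 0 0 -6; 0 0 0 -2; 0 0 0 0; 0 0 0 0")

```text
time: 5.85
tool_pos: [0.5264, -0.1538, 0.0874]
tcp_rot: [2.836, -1.351, 0.001]
wrist_force: [3.5, -4.2, -4.8]
width: 0.132
grip_force: 39.8
```

Run:
```python
from h import *
s=bot.read_state();print(s["torque"],s["wrist_force"],s["q"],np.degrees(np.arctan2(*R.from_rotvec(s["tcp_rot"]).as_matrix()[[1,0],0])))
p,d=eyes.read_camera("wrist");cv2.imwrite("pics/w2.png",p)
```

```text
[-0.61585403 -0.51029444  0.07826397] [ 3.53083737 -4.16042687 -4.8021602 ] [-3.29358781e-01  1.78408754e-01  2.02203517e+00 -5.30448832e-04
  9.40476424e-01  2.13119248e+00] -50.96129745400244
```

View pics/w2.png

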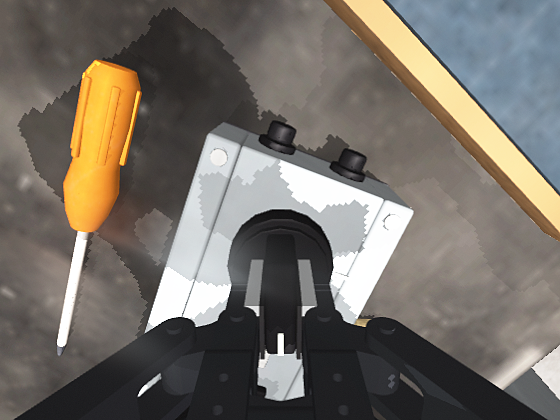

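The fingers hold the knob at (283,290), turned about 69°. The moment is 0.078 Nm, just the spring. I'll push a few degrees more to be certain it's on the stop.

Request:
carry_out(series="0 0 0 -2; 0 0 0 -2; 0 0 0 0; 0 0 0 0")

```text
time: 6.4
tool_pos: [0.5264, -0.1538, 0.0874]
tcp_rot: [2.788, -1.447, 0.001]
wrist_force: [3.3, -3.4, -5.8]
width: 0.134
grip_force: 46.4
```

Run:
```python
from h import *
s=bot.read_state();print(s["torque"],s["wrist_force"],s["width"],np.degrees(np.arctan2(*R.from_rotvec(s["tcp_rot"]).as_matrix()[[1,0],0])))
```

```text
[-0.60583809 -0.65575387  0.98860426] [ 3.31999144 -3.43094412 -5.78395821] 0.13438757468952958 -54.85398034352353
```

The moment is now about 1 Nm, so the knob is on its hard stop. Letting go.

Request:
carry_out(series="0 0 0 0; 0 0 0 0; 0 0 0 0; 0 0 0 0; 0 0 0 0; 0 0 0 0; 0 0 0 0; 0 0 0 0", jaw=1)

```text
time: 7.4
tool_pos: [0.5263, -0.1534, 0.0878]
tcp_rot: [-2.786, 1.451, 0.0]
wrist_force: [-0.1, 0.3, 0.2]
width: 0.999
grip_force: 0.0
```

Request:
carry_out(series="0 0 0.03 0; 0 0 0.05 0; 0 0 0.055 0; -0.0055 0.016 0.0226 10.5; -0.0055 0.016 0 10.5; -0.0055 0.016 0 10.5; -0.0055 0.016 0 10.5; -0.0055 0.016 0 10.5; -0.0055 0.0295 0 10.5; 0 0 0 10.5; 0 0 0 10.5; 0 0 0 10.5; 0 0 0 10.5; 0 0 0 10.5; 0 0 0 10.5; 0 0 0 10.5; 0 0 0 10.5; 0 0 0 5.4; 0 0 0 0")

```text
time: 9.78
tool_pos: [0.4932, -0.0439, 0.2454]
tcp_rot: [-2.075, -2.359, 0.0]
wrist_force: [0.2, -0.3, 0.1]
width: 1.001
grip_force: 0.0
```

Run:
```python
from h import *
s=bot.read_state();p,d=eyes.read_camera("wrist");cv2.imwrite("pics/w3.png",p)
X=cloud(d,campose("wrist",s));fitbox(X)
print(s["tool_pos"],np.degrees(np.arctan2(*R.from_rotvec(s["tcp_rot"]).as_matrix()[[1,0],0])),s["time"],s["q"],s["width"])
k=(np.hypot(X[...,0]-.525,X[...,1]+.154)<.03)&(X[...,2]>.09)&(X[...,2]<.106)
if k.sum(): print(k.sum(),cv2.minAreaRect((X[k][:,:2]*1000).astype(np.float32)),np.median(X[k][:,2]))
```

```text
n 16196 z 0.0497
rect ((507.4042663574219, -91.2841796875), (105.38931274414062, 220.82196044921875), 18.004682540893555)
0.09 1656 [507.6 -90.4] ((64.44625854492188, 143.4543914794922), 18.15892219543457) 0.096
0.103 3244 [491.9 -43.2] ((45.00445556640625, 44.06351089477539), 18.307233810424805) 0.1082
[ 0.49317859 -0.04393973  0.245357  ] 97.31018678861442 9.775 [-1.39155360e-01 -8.07021326e-02  1.97828458e+00 -2.47460872e-05
  1.24402817e+00 -2.66734245e-01] 1.0005919368952032
713 ((527.36376953125, -152.28353881835938), (39.87871170043945, 13.129293441772461), 17.273841857910156) 0.0976523995471153
```

View pics/w3.png

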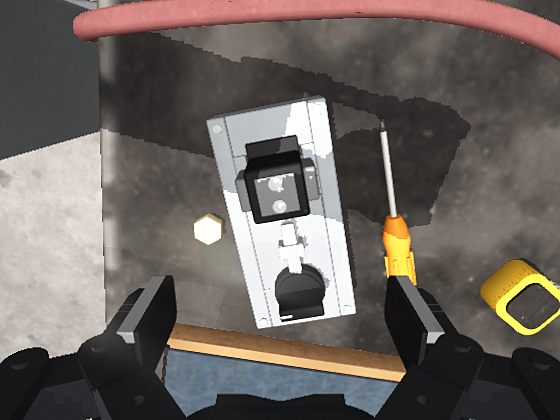

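The knob is back at rest, at (299,293). The bolt block at (290,250) has moved toward the knob and off the flange. Squaring up and lowering over the carrier at (278,190).

Request:
carry_out(series="-0.002 -0.0005 -0.03 10.7; 0 0 -0.04 0; 0 0 -0.04 0; 0 0 -0.03 0; 0 0 -0.02 0; 0 0 -0.011 0; 0 0 0 0; 0 0 0 0", jaw=1)

```text
time: 10.82
tool_pos: [0.4922, -0.0446, 0.0754]
tcp_rot: [1.844, 2.541, 0.001]
wrist_force: [0.9, 0.5, 0.7]
width: 1.0
grip_force: 0.0
```

Run:
```python
from h import *
s=bot.read_state();p,d=eyes.read_camera("wrist");cv2.imwrite("pics/w4.png",p)
print(s["tool_pos"],np.degrees(np.arctan2(*R.from_rotvec(s["tcp_rot"]).as_matrix()[[1,0],0])),s["time"],s["wrist_force"])
```

```text
[ 0.49218238 -0.04455643  0.07537512] 108.05734461832068 10.825 [0.88218554 0.53160605 0.66223654]
```

View pics/w4.png

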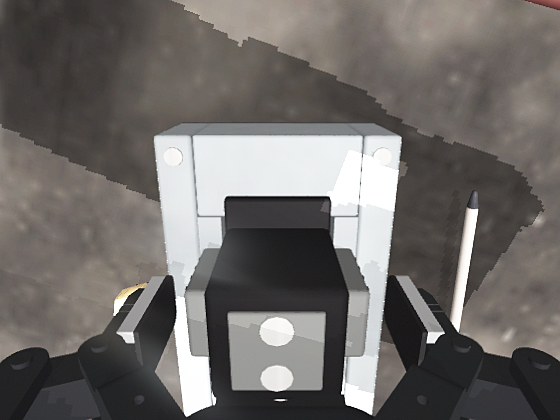

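The carrier, with its catches from column 187 to 369, stands centred between the pads at 175 and 387. Squeezing.

Request:
carry_out(series="0 0 0 0; 0 0 0 0; 0 0 0 0; 0 0 0 0; 0 0 0 0; 0 0 0 0", jaw=-1, grip_force=45)

```text
time: 11.62
tool_pos: [0.4919, -0.0448, 0.0761]
tcp_rot: [1.844, 2.542, 0.0]
wrist_force: [-3.3, -1.4, 10.8]
width: 0.524
grip_force: 48.2
```

Run:
```python
from h import *
s=bot.read_state();print(s["tool_pos"],s["wrist_force"],s["torque"],s["width"]*85,s["grip_force"])
```

```text
[ 0.49193035 -0.04480338  0.07613152] [-3.27657421 -1.3616121  10.77164526] [-0.04855489  0.66320837  0.0482901 ] 44.56421332896211 48.233771324157715
```

The catches are squeezed fully and the side force is small. Lifting slowly at first.

Request:
carry_out(series="0 0 0.002 0; 0 0 0.003 0; 0 0 0.004 0; 0 0 0.005 0; 0 0 0 0")

```text
time: 12.25
tool_pos: [0.4918, -0.0445, 0.0889]
tcp_rot: [1.844, 2.542, 0.001]
wrist_force: [0.4, -0.1, -1.6]
width: 0.52
grip_force: 47.0
```

Request:
carry_out(series="0 0 0.008 0; 0 0 0.01 0; 0 0 0.012 0; 0 0 0.012 0; 0 0 0.012 0; 0 0 0.012 0; 0 0 0.012 0; 0 0 0.009 0; 0 0 0.004 0; 0 0 0 0; 0 0 0 0; 0 0 0 0")

```text
time: 13.75
tool_pos: [0.4909, -0.0444, 0.1788]
tcp_rot: [-1.844, -2.542, 0.001]
wrist_force: [-0.6, 0.4, -3.3]
width: 0.519
grip_force: 47.0
```

Run:
```python
from h import *
s=bot.read_state();print(s["tool_pos"],s["wrist_force"],s["width"],s["grip_force"],s["time"])
p,d=eyes.read_camera("scene");X=cloud(d,campose("scene"))
n=(np.hypot(X[...,0]-.492,X[...,1]+.045)<.045);z=X[n][:,2];print(np.histogram(z,np.arange(0,.3,.01)))
q,_=eyes.read_camera("wrist")
cv2.imwrite("pics/end.png",np.hstack([cv2.resize(p[130:330,220:420],(400,400)),cv2.resize(q,(400,400))]))
```

```text
[ 0.49086808 -0.04437321  0.17879774] [-0.58982671  0.38724473 -3.25055825] 0.5186156254833053 46.957066655159 13.75
(array([  0,   0,  99, 181, 204, 893,  27,   0,   0,   0,   0, 134, 233,
       234, 235, 146, 344, 299, 357, 361, 361, 554, 240, 194, 298, 316,
       432, 505, 393]), array([0.  , 0.01, 0.02, 0.03, 0.04, 0.05, 0.06, 0.07, 0.08, 0.09, 0.1 ,
       0.11, 0.12, 0.13, 0.14, 0.15, 0.16, 0.17, 0.18, 0.19, 0.2 , 0.21,
       0.22, 0.23, 0.24, 0.25, 0.26, 0.27, 0.28, 0.29]))
```

View pics/end.png

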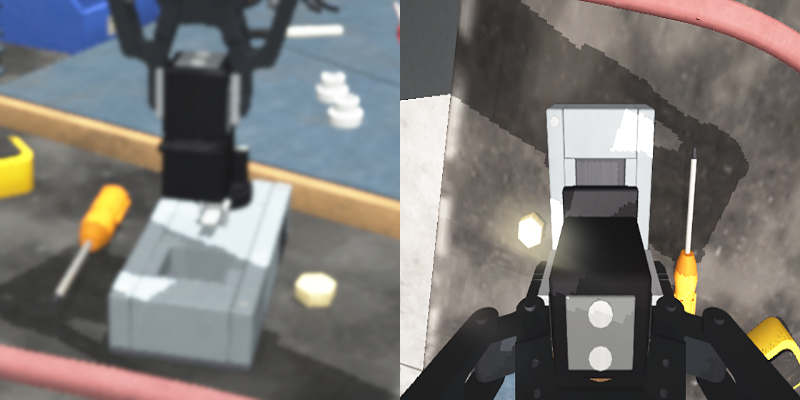

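The carrier hangs upright at (200,125) in the left half, with its underside about 0.11 m up and the bystanders untouched. I'll raise it 4 mm for margin and hand in.

Request:
carry_out(series="0 0 0.004 0; 0 0 0 0; 0 0 0 0; 0 0 0 0; 0 0 0 0")

```text
time: 14.48
tool_pos: [0.4912, -0.0444, 0.1833]
tcp_rot: [-1.845, -2.543, 0.0]
wrist_force: [1.0, -0.4, -3.3]
width: 0.524
grip_force: 47.0
```

```bash
python3 -c "
from workcell import bot
print(bot.read_state()['wrist_force'],bot.finish_job())"
```

```text
the job is handed in; nothing more can be done
[ 0.99314561 -0.40632882 -3.25289664] None
```

I turned the knob to its stop and it sprang back when let go; the fuse carrier is now out, held upright by its squeezed catches about 6 cm above the box, the other items look undisturbed, and the job was handed in at about 14.5 s.

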